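Lock the reel on its stand with the quick-start wing knob

TASK

The component reel lies on its stand without its wing knob. Put the knob on the stand's threaded hub, turn it backwards (anticlockwise from above) under light pressure until you feel it click down into the thread start, then turn it forwards (clockwise) until it is fully home against its stop, and let go. Go gently: never force the knob on or against the thread or its stop, and leave the loupe and the solder spool where they are.

Things in the scene. Friction and masses are not known exactly. Their poses are not given: they have to be found in the camera images.
- knob: Plain grey wing knob, loose, upright on the bench, 0.12 kg. Ribbed round skirt, 58 mm across, 25 mm high, open below (43 mm bore, 22 mm deep); on top an upright bar to grip, 50 mm long, 14 mm thick, reaching from 24 to 57 mm above the underside. Origin: centre of the underside; x along the bar, y across its flats, z up.
- grip (a point): Middle of the knob's bar, on its axis, 46 mm above the underside: a good height to grip the bar across its flats (y); fingertips may reach at most 20 mm lower, to the skirt's top.
- pins (a point): On the knob's axis, 4 mm above its underside, level with its three inward round pins, which run on the hub's threads: 4.4 mm diameter, tips 15.5 mm from the axis, at 0, 120 and 240 degrees from the knob's x.
- stand: Reel stand, fixed to the bench: dark steel foot, 140 mm across; on it the blue 178 mm reel (its top 27 mm above the bench); through its middle stands an aluminium hub, core 28 mm across, threads 40 mm. Origin: centre of the foot's underside, on the hub axis, z up. The angle at which the threads start is NOT given by this yaw; it differs every time and must be felt.
- hub_top (a point): Centre of the hub's flat top, 49 mm above the bench (17 mm across, then a cone 5 mm high down to the core). The knob has 1.5 mm radial play on the core. Below are three equal right-hand threads 120 degrees apart, lead 3.0 mm per radian. Set on at any angle, the pins rest on the ridges; turned clockwise there they soon jam against a blunt wall, which must not be forced.
- crest (a point): On the hub axis, 42 mm above the bench: height of the knob's underside when its pins are on the thread crests or on the 8-degree-wide wall tops. Elsewhere on the ridges it is up to 4 mm lower. Turned anticlockwise (by 120 degrees at most) it climbs along the ridge to here, then falls 8 mm: the click. From a wall top it first falls 4 mm to a ridge: not yet the click.
- click (a point): On the hub axis, 34 mm above the bench: height of the knob's underside in the thread start, after the click; there it has about 15 degrees of play and a solid wall against turning further back. From here clockwise the pins run under the ridges (1.5 mm of play up and down) and the knob goes down by the lead for 80 to 97 degrees to a solid stop. If the pins land here at once, it has clicked.
- home (a point): On the hub axis, 29.4 mm above the bench: height of the knob's underside when it is fully home against its stop.
- loupe: Bystander: small eye loupe, 43 mm across, 40 mm high, clear with a black rim. Origin under its centre.
- solder_spool: Bystander: spool of solder, 58 mm across, 36 mm high. Origin under its centre.
There are look-alikes about, which are no part of the job. Leave any brown or pink look-alike of the knob alone.

How it is judged:
On the way, in this order (a step that is already met when the one before it is completed fails the run):
1. the knob is set upright on the hub, its pins down on the threads (horizontal distance between knob and stand below 0.004 m and angle between knob's own z axis and vertical below 0.08 rad and z of knob in the frame of stand below 0.0445 m).
2. the knob has clicked down into the thread start (horizontal distance between knob and stand below 0.004 m and angle between knob's own z axis and vertical below 0.08 rad and z of knob in the frame of stand below 0.0362 m), for 0.1 s.
At the end, for the whole second after the job is handed in: The knob is screwed home on the hub: its underside is less than 30.7 mm above the stand's underside (home is 29.4 mm, so it is within about 25 degrees of its stop), its axis within 4 mm of the hub's, upright within 0.08 rad, at rest (horizontal distance between knob and stand below 0.004 m and angle between knob's own z axis and vertical below 0.08 rad and z of knob in the frame of stand below 0.0307 m and linear speed of knob below 0.01 m/s and angular speed of knob below 0.1 rad/s); the robot touches nothing.
It fails at once if the knob is pressed on the stand or against its threads or stop with more than 60 N (contact force between knob and stand above 60 N).
It fails at once if the loupe is moved by more than 25 mm (distance of loupe from where it was at the start of the episode above 0.025 m).
It fails at once if the solder_spool is moved by more than 25 mm (distance of solder_spool from where it was at the start of the episode above 0.025 m).
It also fails if it takes over 67 s, if anything falls off the work surface, if the arm or the gripper's body presses on something with over 40 N, if the wrist force passes 120 N, or if a joint passes its speed limit or range.

ROBOT

A 6-joint arm with a two-finger parallel gripper is mounted at the origin on the work surface; the furniture and walls round the work are solid. World frame = base frame: x ahead of the robot, y to its left, z up, the work surface at z = 0. Lengths are in m, angles in rad, forces in N, time in s.
With the tool pointing down it reaches from about 0.35 to 0.775 m from the base axis. Payload 5.5 kg.
Tool frame: the origin (TCP) lies at the very end of the fingers, on their centre line; the grasp point (between the pads) lies 19 mm behind it; z points along the fingers, x is the direction in which the jaws open and shut, and the axes are right-handed (so a half turn about z gives the same grasp; the last joint's range is limited). The gripper opens to 85 mm and grips with 20 to 120 N. Pads are 22 mm wide; open, the fingers measure 114 mm over their backs; the gripper's body (76 mm by 85 mm) begins 54 mm behind the grasp point. The pads swing forward as they close: fully open they stand 13 mm farther back than shut.
Start: joints at [-1.417, 0.313, 0.046, 1.304, 0, 1.431], TCP at [0.167, -0.55, 0.231] pointing down, gripper open.
Joint ranges: [-2.76, 2.76], [-0.86, 1.69], [-1.03, 1.26], [-2.2, 2.34], [-1.47, 1.5], [-3.14, 3.14]. Speed limits (rad/s): [2.57, 2.57, 3.14, 3.14, 3.14, 3.14].

INTERFACE

Orientations are given as a unit quaternion [w, x, y, z].
In Python, from workcell import monitor, eyes, ticket gives the robot as it stands.
- The arm moves only by the tool send_rows, never from a script. Its argument "targets" is a list of rows, each a list of 5 numbers: the shift along the world's x, y, z in m, then the turn about the world's z in degrees, then the closure in counts, from 0 (fully open) to 255 (shut). A call has 1 to 12 rows; each row shifts and turns the commanded pose from where the row before left it; what a row does not reach is not made up. A row lasts 1/10 s, in which the tool goes at most 50 mm and 8.59 degrees, less where a joint would pass 70% of its speed; a pose out of reach is approached as far as the arm can. A call is refused whole if a number of a shift passes 0.05 or a number of a turn 8.59, either way. A call with a gripper value outside its range is refused whole. The fingers move at their own pace and stop on an object; "newtons" is the grip in N (left out, the last holds). Time passes only in rows, so rows that do not move let the fingers close. It gives the time, the measured TCP pose, the force and the opening at its end, in the units of the state.
- monitor.get_state(): the state, without advancing time (a new reading comes with each control period).
- eyes.read_camera(name): name is "side" or "top"; returns a dict with "img" (480x640x3 uint8, red, green, blue), "z_map" (480x640 float32, m along the optical axis (not along the pixel's ray), 0 where there is no reading), "camera_matrix" (3x3 intrinsics, pixels), "pose" (4x4, takes a point from camera to world coordinates). Camera axes: x right, y down, z forward; pixel columns grow to the right and rows downward; lengths in m; the calibration is good to about 2 mm. A picture is of the moment at which its call begins.
- ticket.hand_in(): hands the job in, once; it reports no verdict.
Trained networks look in the newest picture that a camera, given by its name, has taken for a name from the list of things; names that differ only in an ending like _2 or _b are one class to them, and where a whole thing is asked for, a point or a joint stands for the part that bears it (a point fixed in the world has none). Each returns a list of dicts, best first, with "conf" (0 to 1); they miss things now and then, are a little off and sometimes report something else, mostly with a low value. They report only what shows in the picture. A call takes as long as a camera call. They do not tell look-alikes from the thing itself.
- eyes.spot_in(name, camera): "xyz" ([x, y, z] in m, in world coordinates, good to about 4 mm: the middle of the surface that is visible of it).
- eyes.tip_of(name, camera): "xyz" ([x, y, z] in m, in world coordinates, good to about 4 mm: a listed point, or the origin of a listed thing).
The state is a dict: "clock": time; "joint_pos": joint angles; "qvel": joint speeds; "tau": joint torques, N m; "tcp_pos": TCP position; "orientation": TCP orientation; "wrist_force": force on the tool from outside, world axes, zero at the start; "ft_torque": the same for the moment, N m; "finger_gap": finger opening in m.
Only numpy, scipy, OpenCV 4.12 (cv2) and the standard library are available. Lean on these libraries where they do the work, as an engineer would, in place of code of your own. Each camera call takes 0.05 s, during which the arm holds its last target.

## Working session

There is one attempt and no reset: what is moved stays moved. The work goes in short steps, Python scripts to look and compute and a tool call to move; the robot and the scene stay as the last step left them, time stands still between calls to the robot, and variables do not carry over. Pictures are saved under pics/ and viewed, and the job is handed in when it is done.

Besides the shell and the picture viewer there is one more tool, called after "Emit:" by a JSON object that holds its "fn" and its "kwargs", one argument or row to a line. send_rows: Moves the arm, as the interface text tells. Its arguments: {"type":"object","properties":{"targets":{"type":"array"},"newtons":{"type":"number"}},"required":["targets"]}

```bash
mkdir -p pics; cat > h.py <<'E'
from workcell import monitor, eyes, ticket
import numpy as np, cv2
def snap(cam,name):
    r=eyes.read_camera(cam); cv2.imwrite(f'pics/{name}.png',r['img'][...,::-1]); np.savez(f'pics/{name}.npz',**r); return r
def w(r,u,v):
    z=r['z_map'][v,u]; K=r['camera_matrix']; p=np.array([(u-K[0,2])*z/K[0,0],(v-K[1,2])*z/K[1,1],z,1]); return (r['pose']@p)[:3]
def px(r,P):
    c=np.linalg.inv(r['pose'])@np.r_[P,1]; K=r['camera_matrix']; return (K@c[:3]/c[2])[:2]
E
python3 - <<'E'
from h import *
np.set_printoptions(precision=4,suppress=True)
for c in ['top','side']:
    r=snap(c,c+'0')
    for n in ['knob','stand','loupe','solder_spool']:
        for d in eyes.spot_in(n,c): print(c,n,'spot',np.round(d['xyz'],3),round(d['conf'],2),px(r,d['xyz']).round())
    for n in ['knob','grip','hub_top','stand']:
        for d in eyes.tip_of(n,c): print(c,n,'tip',np.round(d['xyz'],3),round(d['conf'],2),px(r,d['xyz']).round())
print(monitor.get_state())
E
```

```text
top knob spot [ 0.474 -0.343  0.02 ] 0.98 [392. 280.]
top knob spot [ 0.37  -0.281  0.022] 0.78 [358. 337.]
top knob spot [ 0.572 -0.338  0.028] 0.63 [389. 228.]
top knob spot [ 0.37  -0.041  0.02 ] 0.59 [225. 335.]
top stand spot [ 0.589 -0.149  0.024] 0.65 [288. 217.]
top loupe spot [ 0.423 -0.139  0.04 ] 0.89 [280. 306.]
top loupe spot [ 0.591 -0.146  0.026] 0.2 [287. 216.]
top solder_spool spot [ 0.663 -0.313  0.035] 0.67 [376. 180.]
top knob tip [ 0.576 -0.346  0.005] 0.97 [391. 228.]
top knob tip [ 0.479 -0.347 -0.002] 0.73 [392. 279.]
top knob tip [ 0.368 -0.281 -0.003] 0.72 [357. 338.]
top knob tip [ 0.371 -0.034 -0.003] 0.61 [223. 335.]
top knob tip [ 0.594 -0.145  0.03 ] 0.27 [286. 214.]
top grip tip [ 0.372 -0.037  0.047] 0.89 [220. 334.]
top grip tip [ 0.477 -0.345  0.044] 0.82 [395. 277.]
top grip tip [ 0.571 -0.341  0.046] 0.67 [392. 226.]
top grip tip [ 0.419 -0.138 -0.003] 0.67 [280. 310.]
top grip tip [ 0.366 -0.286  0.047] 0.59 [362. 340.]
top hub_top tip [ 0.476 -0.349 -0.004] 0.68 [393. 281.]
top hub_top tip [ 0.595 -0.146  0.048] 0.61 [286. 211.]
top stand tip [ 
[... 971 characters left out ...]
07.]
side grip tip [ 0.578 -0.342  0.047] 0.83 [241. 251.]
side grip tip [ 0.373 -0.032  0.046] 0.68 [438. 230.]
side hub_top tip [ 0.593 -0.149  0.05 ] 0.76 [333. 301.]
side stand tip [ 0.592 -0.146  0.001] 0.56 [333. 311.]
{'clock': 0.9, 'joint_pos': array([-1.4166,  0.3132,  0.0461,  1.3036, -0.    ,  1.4312]), 'qvel': array([-0.0005, -0.0023,  0.0007, -0.0009, -0.0017, -0.0005]), 'tau': array([  0.0004, -48.0441,  29.8817,  -0.0001,   0.    ,   0.    ]), 'tcp_pos': array([ 0.1665, -0.5504,  0.2313]), 'orientation': array([ 0.   ,  0.803, -0.596,  0.   ]), 'wrist_force': array([-0.5862, -0.0086, -0.1456]), 'ft_torque': array([-0.0074, -0.0185, -0.0139]), 'finger_gap': 0.08578504712278402}
```

View pictures.

View pics/top0.png

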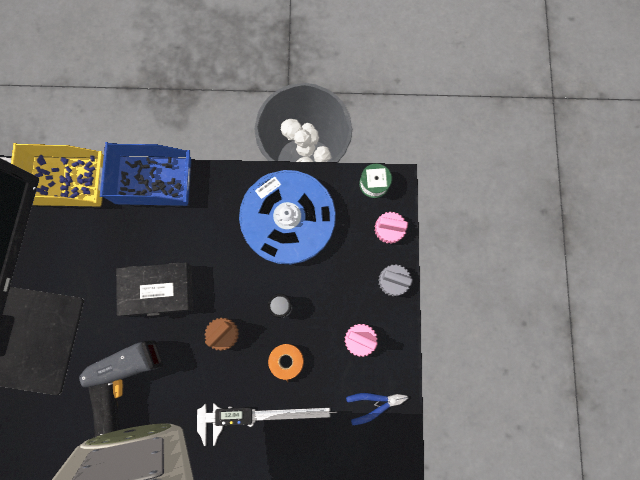

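View pics/side0.png

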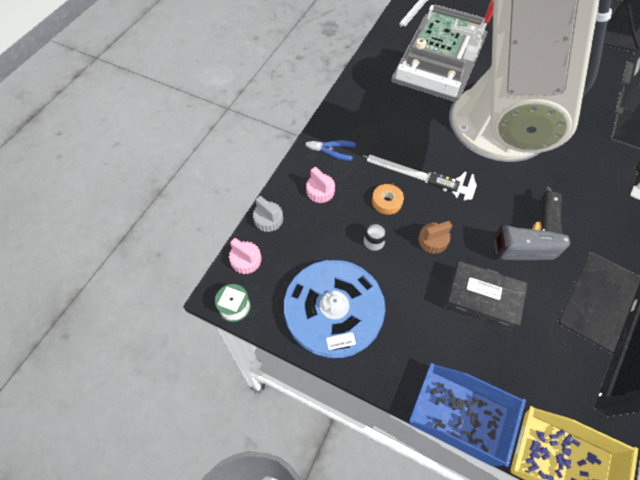

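```bash
python3 - <<'E'
import cv2,numpy as np
t=cv2.imread('pics/top0.png')
cs=[t[y-35:y+35,x-35:x+35] for x,y in [(392,279),(390,228),(358,337),(224,335)]]
cv2.imwrite('pics/crops0.png',cv2.resize(np.vstack([np.hstack(cs[:2]),np.hstack(cs[2:])]),(600,600),interpolation=cv2.INTER_CUBIC))
E
```

```text
(no output)
```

View pics/crops0.png

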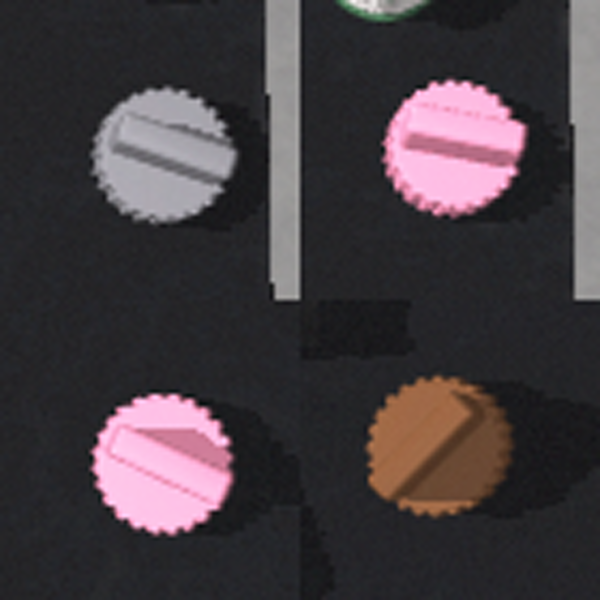

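Grey knob at top (395,280) / side (267,215). The look-alikes are pink at (390,228) and (361,340) and brown at (221,334); there is also an orange spool at (286,362). The close crop confirms the plain grey one. Next I'll measure it precisely.

```bash
cat >> h.py <<'E'
def cloud(r):
    z=r['z_map']; K=r['camera_matrix']; v,u=np.mgrid[:480,:640]
    P=np.stack([(u-K[0,2])*z/K[0,0],(v-K[1,2])*z/K[1,1],z,np.ones_like(z)],-1)@r['pose'].T
    P=P[...,:3]; P[z==0]=np.nan; return P
E
python3 - <<'E'
from h import *
np.set_printoptions(precision=4,suppress=True)
for c in ['top','side']:
    r=np.load(f'pics/{c}0.npz'); P=cloud(r).reshape(-1,3)
    print(c,'cam',r['pose'][:3,3])
    d=np.hypot(P[:,0]-.477,P[:,1]+.347)
    k=P[(d<.045)&(P[:,2]>.012)]
    print('z hist',np.histogram(k[:,2],bins=np.arange(.01,.066,.004)))
    b=k[k[:,2]>.05]; 
    cc,sz,a=cv2.minAreaRect((b[:,:2]*1000).astype(np.float32)); print('bar',len(b),b.mean(0),cc,sz,a, 'z',np.median(b[:,2]))
    vals,vec=np.linalg.eigh(np.cov(b[:,:2].T)); print('axis deg',np.degrees(np.arctan2(vec[1,1],vec[0,1]))%180)
    s=k[(k[:,2]>.02)&(k[:,2]<.029)]; print('skirt circ',cv2.minEnclosingCircle((s[:,:2]*1000).astype(np.float32)))
    t=P[(d<.08)&(abs(P[:,2])<.01)]; print('table z',np.median(t[:,2]))
    d=np.hypot(P[:,0]-.593,P[:,1]+.147)
    h=P[(d<.03)&(P[:,2]>.0455)&(P[:,2]<.055)]; print('hub top',len(h),h.mean(0),cv2.minEnclosingCircle((h[:,:2]*1000).astype(np.float32)))
    h=P[(d<.03)&(P[:,2]>.033)]; print('hub',len(h),h.mean(0),cv2.minEnclosingCircle((h[:,:2]*1000).astype(np.float32)))
    q=P[(d<.11)&(P[:,2]>.02)&(P[:,2]<.033)]; print('reel',len(q),np.median(q[:,2]),cv2.minEnclosingCircle((q[:,:2]*1000).astype(np.float32)))
E
```

```text
top cam [ 0.379  -0.1983  0.8896]
z hist (array([  9,  10,  23, 324, 123,  10,  12,   7,  11,  12,  25, 161,  40]), array([0.01 , 0.014, 0.018, 0.022, 0.026, 0.03 , 0.034, 0.038, 0.042,
       0.046, 0.05 , 0.054, 0.058, 0.062]))
bar 226 [ 0.475  -0.3476  0.0564] (475.3935241699219, -348.017822265625) (49.55369567871094, 14.105120658874512) 71.8926773071289 z 0.056554549131490384
axis deg 71.77514594118063
skirt circ ((475.37896728515625, -348.6114196777344), 28.995996475219727)
table z -0.00017970459322524945
hub top 133 [ 0.591  -0.1469  0.0483] ((592.9413452148438, -147.05221557617188), 18.34136199951172)
hub 377 [ 0.5907 -0.1469  0.0436] ((592.2996826171875, -146.48558044433594), 20.590513229370117)
reel 6492 0.026642350575675877 ((592.2542724609375, -146.63473510742188), 89.8725814819336)
side cam [ 0.8801 -0.0432  0.8053]
z hist (array([ 17,  22,  50, 255,  51,  25,  20,  21,  19,  26,  31, 133,   7]), array([0.01 , 0.014, 0.018, 0.022, 0.026, 0.03 , 0.034, 0.038, 0.042,
       0.046, 0.05 , 0.054, 0.058, 0.062]))
bar 171 [ 0.475  -0.3476  0.0555] (474.1448974609375, -348.67706298828125) (50.11954116821289, 14.121556282043457) 71.19062805175781 z 0.055842701750330015
axis deg 72.28893942517493
skirt circ ((474.0911865234375, -348.5413513183594), 30.007251739501953)
table z -0.0007874701619673408
hub top 127 [ 0.591  -0.147   0.0479] ((592.1569213867188, -150.58277893066406), 17.047653198242188)
hub 409 [ 0.5921 -0.1464  0.043 ] ((590.1891479492188, -146.88624572753906), 20.646339416503906)
reel 6992 0.026156949136099283 ((590.181640625, -147.5666046142578), 90.4192886352539)
```

Emit:
{"fn": "send_rows", "kwargs": {
  "targets": [
    [0.028,0.0184,-0.005,5,0],
    [0.028,0.0184,-0.005,5,0],
    [0.028,0.0184,-0.005,5,0],
    [0.028,0.0184,-0.005,5,0],
    [0.028,0.0184,-0.005,5,0],
    [0.028,0.0184,-0.005,5,0],
    [0.028,0.0184,-0.005,5,0],
    [0.028,0.0184,-0.005,5,0],
    [0.028,0.0184,-0.005,5,0],
    [0.028,0.0184,-0.005,5,0],
    [0.028,0.0184,-0.005,5.2,0],
    [0,0,0,0,0]
  ],
  "newtons": 25
}}

```text
clock: 2.1
tcp_pos: [0.477, -0.3454, 0.1755]
orientation: [-0.001, 0.988, -0.153, 0.0]
wrist_force: [-0.3, -0.7, -0.1]
finger_gap: 0.0854
```

Emit:
{"fn": "send_rows", "kwargs": {
  "targets": [
    [-0.0023,-0.0025,-0.03,0,0],
    [0,0,-0.03,0,0],
    [0,0,-0.03,0,0],
    [0,0,-0.025,0,0],
    [0,0,-0.02,0,0],
    [0,0,-0.0085,0,0],
    [0,0,0,0,0],
    [0,0,0,0,0]
  ]
}}

```text
clock: 2.9
tcp_pos: [0.4725, -0.3512, 0.0337]
orientation: [0.0, 0.988, -0.156, 0.0]
wrist_force: [-0.2, 0.8, -0.5]
finger_gap: 0.0851
```

```bash
python3 - <<'E'
from h import *
a=snap('top','top1')['img']; b=snap('side','side1')['img']
c=np.hstack([cv2.resize(x,(400,400),interpolation=cv2.INTER_CUBIC) for x in (a[220:340,330:450],b[150:270,205:325])])
cv2.imwrite('pics/c1.png',c[...,::-1]); print(monitor.get_state()['tcp_pos'])
E
```

```text
[ 0.47297727 -0.35139641  0.03428787]
```

View pics/c1.png

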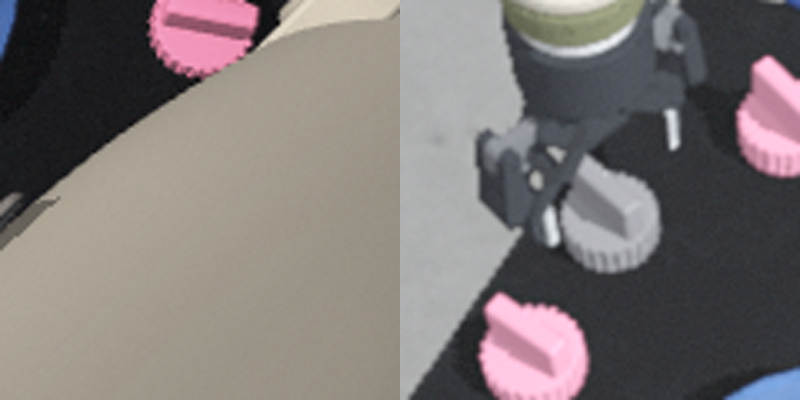

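The side view shows the open jaws straddling the grey bar across its flats. I'll correct by a few mm and close.

Emit:
{"fn": "send_rows", "kwargs": {
  "targets": [
    [0.002,0.0032,-0.003,0,0],
    [0,0,0,0,0],
    [0,0,0,0,60],
    [0,0,0,0,120],
    [0,0,0,0,180],
    [0,0,0,0,255],
    [0,0,0,0,255],
    [0,0,0,0,255],
    [0,0,0,0,255],
    [0,0,0,0,255],
    [0,0,0,0,255]
  ],
  "newtons": 30
}}

```text
clock: 4.1
tcp_pos: [0.4743, -0.3474, 0.0299]
orientation: [0.0, 0.988, -0.156, 0.0]
wrist_force: [1.1, -0.1, 0.6]
finger_gap: 0.0133
```

Emit:
{"fn": "send_rows", "kwargs": {
  "targets": [
    [0,0,0.02,0,255],
    [0,0,0.03,0,255],
    [0,0,0.03,0,255],
    [0.0146,0.025,0.01,0,255],
    [0.0146,0.025,0,0,255],
    [0.0146,0.025,0,0,255],
    [0.0146,0.025,0,0,255],
    [0.0146,0.025,0,0,255],
    [0.0146,0.025,0,0,255],
    [0.0146,0.025,0,0,255],
    [0.0146,0.025,0,0,255],
    [0,0,0,0,255]
  ]
}}

```text
clock: 5.3
tcp_pos: [0.592, -0.1441, 0.1192]
orientation: [-0.001, 0.988, -0.154, -0.0]
wrist_force: [-0.5, -0.3, -2.5]
finger_gap: 0.0133
```

Emit:
{"fn": "send_rows", "kwargs": {
  "targets": [
    [0,0,0,0,255],
    [0,0,0,0,255],
    [0,0,0,0,255]
  ]
}}

```text
clock: 5.6
tcp_pos: [0.5904, -0.1482, 0.1197]
orientation: [0.0, 0.988, -0.157, -0.0]
wrist_force: [-0.2, -0.3, -1.9]
finger_gap: 0.0135
```

```bash
python3 - <<'E'
from h import *
a=snap('top','top2'); b=snap('side','side2')
c=np.hstack([cv2.resize(x,(400,400),interpolation=cv2.INTER_CUBIC) for x in (a['img'][150:290,220:360],b['img'][220:360,260:400])])
cv2.imwrite('pics/c2.png',c[...,::-1]); print(monitor.get_state())
for cam in ('top','side'):
  for n in ['grip','knob','hub_top','pins']:
    for d in eyes.tip_of(n,cam)[:5]: print(cam,n,np.round(d['xyz'],4),round(d['conf'],2))
E
```

```text
{'clock': 5.7, 'joint_pos': array([-3.77549819e-01,  4.30232256e-01, -6.04319736e-02,  1.08016649e+00,
       -9.26809096e-05,  1.50827720e+00]), 'qvel': array([ 0.00183784, -0.00036038,  0.00144508,  0.00011605,  0.00080509,
       -0.00055136]), 'tau': array([ 1.47708314e-01, -5.36425495e+01,  2.87653095e+01,  7.33414694e-03,
        3.70464317e-03, -1.63134722e-03]), 'tcp_pos': array([ 0.59059652, -0.14818418,  0.11982759]), 'orientation': array([ 4.14693250e-05,  9.87620086e-01, -1.56864796e-01, -2.68985175e-05]), 'wrist_force': array([ 0.44653046,  0.68398121, -1.17876916]), 'ft_torque': array([-0.03731099, -0.05908912,  0.01242582]), 'finger_gap': 0.013255793531130945}
top grip [ 0.5718 -0.3431  0.0464] 0.94
top grip [ 0.5939 -0.1504  0.135 ] 0.88
top grip [ 0.3733 -0.0349  0.0464] 0.75
top grip [ 0.3649 -0.2857  0.0463] 0.64
top grip [ 0.5957 -0.1458  0.0302] 0.61
top knob [ 0.5779 -0.3437  0.0047] 0.94
top knob [ 0.5913 -0.151   0.0876] 0.9
top knob [ 0.3737 -0.0338 -0.0009] 0.79
top knob [ 0.3676 -0.2845  0.0008] 0.78
top hub_top [ 0.5948 -0.1471  0.0471] 0.62
top pins [ 0.3731 -0.0327  0.0022] 0.83
top pins [ 0.5869 -0.1491  0.0945] 0.74
top pins [ 0.5733 -0.3431  0.0082] 0.73
top pins [ 0.3654 -0.2865  0.0028] 0.72
side grip [ 0.3744 -0.0368  0.048 ] 0.96
side grip [ 0.5873 -0.1527  0.1353] 0.92
side knob [ 0.3767 -0.0349 -0.0007] 0.94
side knob [ 0.5909 -0.1523  0.0943] 0.7
side knob [ 0.5758 -0.3412 -0.0009] 0.64
side hub_top [ 0.5903 -0.1472  0.0489] 0.9
side hub_top [ 0.4203 -0.1407  0.0044] 0.45
side pins [ 0.5878 -0.1468  0.0904] 0.78
side pins [ 0.5927 -0.1477  0.0483] 0.62
side pins [ 0.3696 -0.0341  0.0111] 0.57
side pins [ 0.5758 -0.3434  0.0046] 0.56
```

View pics/c2.png

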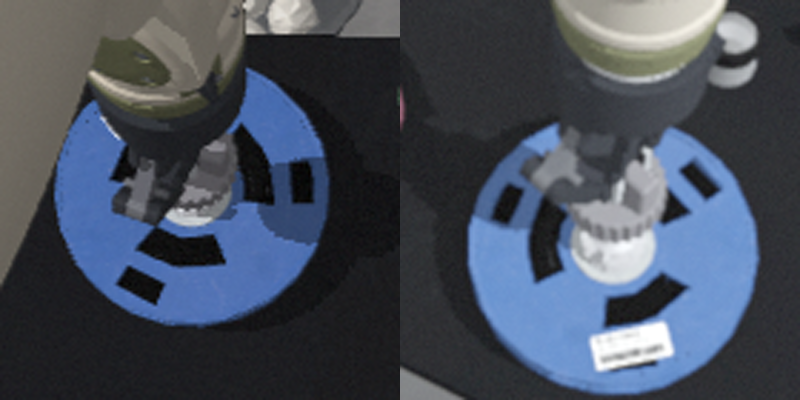

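The knob is held just above the hub. I'll fit a circle to the ribbed skirt to get the knob's axis in the grip.

```bash
python3 - <<'E'
from h import *
from scipy.optimize import least_squares
np.set_printoptions(precision=4,suppress=True)
for c in ['top','side']:
    r=np.load(f'pics/{c}2.npz'); P=cloud(r).reshape(-1,3)
    d=np.hypot(P[:,0]-.5906,P[:,1]+.150)
    k=P[(d<.034)&(d>.02)&(P[:,2]>.088)&(P[:,2]<.111)]
    print(c,len(k),k[:,2].min(),k[:,2].max())
    f=least_squares(lambda q:np.hypot(k[:,0]-q[0],k[:,1]-q[1])-.0285,[.5906,-.15],loss='soft_l1',f_scale=.001)
    print('skirt',f.x, np.std(f.fun))
    # hub same camera: core/threads side
    r=np.load(f'pics/{c}0.npz'); P=cloud(r).reshape(-1,3)
    R=P[(np.hypot(P[:,0]-.591,P[:,1]+.147)<.11)&(P[:,2]>.02)&(P[:,2]<.033)]
    print('reel',cv2.minEnclosingCircle((R[:,:2]*1000).astype(np.float32))[0])
E
```

```text
top 66 0.09131418709359573 0.11070927898749527
skirt [ 0.5906 -0.1485] 0.0007804803585551498
reel (592.2542724609375, -146.63473510742188)
side 144 0.0898196256347693 0.11097749651319466
skirt [ 0.5876 -0.1501] 0.0008516188502897192
reel (590.181640625, -147.5666046142578)
```

Emit:
{"fn": "send_rows", "kwargs": {
  "targets": [
    [0.0021,0.0022,-0.015,0,255],
    [0,0,-0.015,0,255],
    [0,0,-0.008,0,255],
    [0,0,0,0,255],
    [0,0,0,0,255],
    [0,0,0,0,255]
  ]
}}

```text
clock: 6.7
tcp_pos: [0.5937, -0.1454, 0.0827]
orientation: [0.0, 0.988, -0.156, 0.001]
wrist_force: [0.7, 0.0, -1.2]
finger_gap: 0.0133
```

```bash
python3 - <<'E'
from h import *
from scipy.optimize import least_squares
np.set_printoptions(precision=4,suppress=True)
s=monitor.get_state(); print(s['tcp_pos'],s['wrist_force'])
x,y,z=s['tcp_pos']; z0=z-.030
for c in ['top','side']:
    r=snap(c,c+'3'); P=cloud(r).reshape(-1,3)
    d=np.hypot(P[:,0]-x,P[:,1]-y)
    k=P[(d<.034)&(d>.02)&(P[:,2]>z0+.001)&(P[:,2]<z0+.021)]
    f=least_squares(lambda q:np.hypot(k[:,0]-q[0],k[:,1]-q[1])-.0285,[x,y],loss='soft_l1',f_scale=.001)
    print(c,len(k),'skirt',f.x, np.std(f.fun))
E
```

```text
[ 0.5937 -0.1454  0.0827] [ 0.7449  0.013  -1.2029]
top 60 skirt [ 0.5939 -0.1459] 0.0007360591708371693
side 117 skirt [ 0.5906 -0.1471] 0.0008130309423591123
```

Emit:
{"fn": "send_rows", "kwargs": {
  "targets": [
    [-0.001,-0.0006,-0.002,0,255],
    [0,0,-0.002,0,255],
    [0,0,0,0,255]
  ],
  "newtons": 25
}}

```text
clock: 7.1
tcp_pos: [0.5918, -0.1456, 0.0775]
orientation: [-0.0, 0.988, -0.156, -0.0]
wrist_force: [0.7, 0.5, -1.9]
finger_gap: 0.0138
```

Emit:
{"fn": "send_rows", "kwargs": {
  "targets": [
    [0,0,-0.002,0,255],
    [0,0,0,0,255]
  ]
}}

```text
clock: 7.3
tcp_pos: [0.5919, -0.1456, 0.0755]
orientation: [-0.0, 0.988, -0.156, -0.0]
wrist_force: [-0.0, 0.1, -0.6]
finger_gap: 0.0132
```

Emit:
{"fn": "send_rows", "kwargs": {
  "targets": [
    [0,0,-0.001,0,255],
    [0,0,-0.001,0,255],
    [0,0,0,0,255]
  ]
}}

```text
clock: 7.6
tcp_pos: [0.592, -0.1457, 0.0736]
orientation: [0.0, 0.988, -0.156, -0.0]
wrist_force: [0.3, -0.1, -1.2]
finger_gap: 0.013
```

Knob underside is about 43.6 mm with no contact yet. I'll continue in 1 mm steps.

Emit:
{"fn": "send_rows", "kwargs": {
  "targets": [
    [0,0,-0.001,0,255],
    [0,0,-0.001,0,255],
    [0,0,0,0,255]
  ]
}}

```text
clock: 7.9
tcp_pos: [0.5922, -0.1457, 0.072]
orientation: [0.0, 0.988, -0.156, 0.0]
wrist_force: [0.7, -0.5, -0.9]
finger_gap: 0.0136
```

Emit:
{"fn": "send_rows", "kwargs": {
  "targets": [
    [0,0,-0.001,0,255],
    [0,0,0,0,255]
  ]
}}

```text
clock: 8.1
tcp_pos: [0.5923, -0.1457, 0.0717]
orientation: [0.0, 0.988, -0.156, 0.0]
wrist_force: [-2.4, 1.2, 4.8]
finger_gap: 0.0137
```

Contact is at about 41.7 mm, around 6 N. Now I turn anticlockwise.

Emit:
{"fn": "send_rows", "kwargs": {
  "targets": [
    [0,0,0,4,255],
    [0,0,0,4,255],
    [0,0,0,0,255]
  ]
}}

```text
clock: 8.4
tcp_pos: [0.5921, -0.1457, 0.0707]
orientation: [-0.0, 0.996, -0.087, 0.0]
wrist_force: [-0.4, -1.0, -1.5]
finger_gap: 0.0136
```

Emit:
{"fn": "send_rows", "kwargs": {
  "targets": [
    [0,0,-0.001,0,255],
    [0,0,-0.001,0,255],
    [0,0,0,0,255]
  ]
}}

```text
clock: 8.7
tcp_pos: [0.5921, -0.1457, 0.0686]
orientation: [-0.0, 0.996, -0.087, 0.0]
wrist_force: [0.5, -0.8, -2.2]
finger_gap: 0.0132
```

Emit:
{"fn": "send_rows", "kwargs": {
  "targets": [
    [0,0,-0.001,0,255],
    [0,0,0,0,255]
  ]
}}

```text
clock: 8.9
tcp_pos: [0.5923, -0.1457, 0.0681]
orientation: [0.0, 0.996, -0.087, 0.0]
wrist_force: [-0.3, -0.5, 0.3]
finger_gap: 0.0135
```

Emit:
{"fn": "send_rows", "kwargs": {
  "targets": [
    [0,0,-0.001,0,255],
    [0,0,0,0,255]
  ]
}}

```text
clock: 9.1
tcp_pos: [0.5923, -0.1458, 0.0679]
orientation: [0.0, 0.996, -0.087, 0.001]
wrist_force: [-1.3, 0.9, 5.9]
finger_gap: 0.0137
```

It was on a wall top and is now on the ridge at about 38 mm, so this is not the click yet. I'll turn on anticlockwise, letting it climb.

Emit:
{"fn": "send_rows", "kwargs": {
  "targets": [
    [0,0,0.0003,7,255],
    [0,0,0.0004,7,255],
    [0,0,0,0,255]
  ]
}}

```text
clock: 9.4
tcp_pos: [0.5928, -0.1459, 0.0687]
orientation: [0.0, 0.999, 0.036, 0.001]
wrist_force: [-0.5, -0.0, 4.8]
finger_gap: 0.0136
```

Emit:
{"fn": "send_rows", "kwargs": {
  "targets": [
    [0,0,0.0004,7,255],
    [0,0,0.0004,7,255],
    [0,0,0,0,255]
  ]
}}

```text
clock: 9.7
tcp_pos: [0.5925, -0.1459, 0.0694]
orientation: [0.0, 0.987, 0.158, 0.001]
wrist_force: [-1.1, 0.2, 5.3]
finger_gap: 0.0134
```

Emit:
{"fn": "send_rows", "kwargs": {
  "targets": [
    [0,0,0.0004,7,255],
    [0,0,0.0004,7,255],
    [0,0,0,0,255]
  ]
}}

```text
clock: 10.0
tcp_pos: [0.5924, -0.146, 0.0702]
orientation: [0.001, 0.961, 0.277, 0.0]
wrist_force: [-1.4, -0.8, 5.1]
finger_gap: 0.0131
```

Emit:
{"fn": "send_rows", "kwargs": {
  "targets": [
    [0,0,0.0004,7,255],
    [0,0,0.0004,7,255],
    [0,0,0,0,255]
  ]
}}

```text
clock: 10.3
tcp_pos: [0.5923, -0.146, 0.0709]
orientation: [0.001, 0.92, 0.392, 0.0]
wrist_force: [-1.1, -0.8, 5.5]
finger_gap: 0.0134
```

Emit:
{"fn": "send_rows", "kwargs": {
  "targets": [
    [0,0,0.0004,7,255],
    [0,0,0.0003,7,255],
    [0,0,0,0,255]
  ]
}}

```text
clock: 10.6
tcp_pos: [0.5923, -0.1459, 0.0716]
orientation: [0.0, 0.865, 0.501, 0.0]
wrist_force: [-1.3, 0.3, 5.5]
finger_gap: 0.0133
```

Emit:
{"fn": "send_rows", "kwargs": {
  "targets": [
    [0,0,0.0002,5,255],
    [0,0,0,0,255]
  ]
}}

```text
clock: 10.8
tcp_pos: [0.592, -0.1455, 0.0715]
orientation: [-0.0, 0.843, 0.538, 0.0]
wrist_force: [-1.9, 1.1, 4.6]
finger_gap: 0.0135
```

Emit:
{"fn": "send_rows", "kwargs": {
  "targets": [
    [0,0,0,5,255],
    [0,0,0,0,255]
  ]
}}

```text
clock: 11.0
tcp_pos: [0.5918, -0.1458, 0.0708]
orientation: [-0.0, 0.819, 0.573, -0.0]
wrist_force: [-1.3, -0.8, 0.6]
finger_gap: 0.0132
```

Emit:
{"fn": "send_rows", "kwargs": {
  "targets": [
    [0,0,0,5,255],
    [0,0,0,0,255]
  ]
}}

```text
clock: 11.2
tcp_pos: [0.5917, -0.1457, 0.0704]
orientation: [-0.0, 0.794, 0.608, -0.0]
wrist_force: [-1.0, -0.2, -1.8]
finger_gap: 0.0134
```

The force has vanished past the crest. Descending to follow the 8 mm fall.

Emit:
{"fn": "send_rows", "kwargs": {
  "targets": [
    [0,0,-0.001,0,255],
    [0,0,-0.001,0,255],
    [0,0,0,0,255]
  ]
}}

```text
clock: 11.5
tcp_pos: [0.5917, -0.1458, 0.0684]
orientation: [-0.0, 0.794, 0.608, -0.0]
wrist_force: [-1.6, -0.9, -1.7]
finger_gap: 0.0136
```

Emit:
{"fn": "send_rows", "kwargs": {
  "targets": [
    [0,0,-0.001,0,255],
    [0,0,-0.001,0,255],
    [0,0,0,0,255]
  ]
}}

```text
clock: 11.8
tcp_pos: [0.5919, -0.1458, 0.0666]
orientation: [-0.0, 0.793, 0.609, -0.0]
wrist_force: [-2.8, -0.2, -0.8]
finger_gap: 0.0134
```

Emit:
{"fn": "send_rows", "kwargs": {
  "targets": [
    [0,0,-0.001,0,255],
    [0,0,0,0,255]
  ]
}}

```text
clock: 12.0
tcp_pos: [0.5919, -0.1458, 0.0657]
orientation: [-0.0, 0.793, 0.609, -0.0]
wrist_force: [-2.4, -0.9, -0.5]
finger_gap: 0.0136
```

Emit:
{"fn": "send_rows", "kwargs": {
  "targets": [
    [0,0,-0.001,0,255],
    [0,0,0,0,255]
  ]
}}

```text
clock: 12.2
tcp_pos: [0.5919, -0.1459, 0.0647]
orientation: [-0.0, 0.793, 0.609, -0.0]
wrist_force: [-2.7, -1.9, -1.4]
finger_gap: 0.0136
```

Emit:
{"fn": "send_rows", "kwargs": {
  "targets": [
    [0,0,-0.001,0,255],
    [0,0,0,0,255]
  ]
}}

```text
clock: 12.4
tcp_pos: [0.592, -0.1459, 0.0638]
orientation: [0.0, 0.793, 0.609, -0.0]
wrist_force: [-3.8, -3.0, 0.1]
finger_gap: 0.0136
```

```bash
python3 - <<'E'
from h import *
s=monitor.get_state(); print(s['tcp_pos'],s['wrist_force'],s['ft_torque'],s['joint_pos'])
E
```

```text
[ 0.59195931 -0.14589271  0.06378618] [-3.75457761 -2.98552145  0.07652085] [-0.54542234  0.79189107 -0.0010599 ] [-3.73066065e-01  4.75443409e-01 -1.36435429e-01  9.59056261e-01
 -3.48417792e-04 -1.11664355e-01]
```

It has clicked: underside about 34 mm. I'll trim the side load, then turn clockwise, following the lead.

Emit:
{"fn": "send_rows", "kwargs": {
  "targets": [
    [-0.0006,-0.0005,0,0,255],
    [0,0,0,0,255]
  ]
}}

```text
clock: 12.6
tcp_pos: [0.5918, -0.146, 0.0638]
orientation: [-0.0, 0.793, 0.609, 0.001]
wrist_force: [-1.2, -0.9, -0.5]
finger_gap: 0.0137
```

Emit:
{"fn": "send_rows", "kwargs": {
  "targets": [
    [0,0,0,-6,255],
    [0,0,-0.0003,-6,255],
    [0,0,0,0,255]
  ]
}}

```text
clock: 12.9
tcp_pos: [0.5919, -0.1459, 0.0634]
orientation: [-0.0, 0.853, 0.523, 0.001]
wrist_force: [-0.9, -0.6, -0.4]
finger_gap: 0.0136
```

```bash
python3 - <<'E'
from h import *
s=monitor.get_state(); print(s['tcp_pos'],s['wrist_force'],s['ft_torque'],s['joint_pos'][5])
E
```

```text
[ 0.59191213 -0.14590594  0.06343906] [-0.86719937 -0.61696527 -0.44731459] [-0.06122234  0.23772731 -0.012263  ] 0.09691220081906851
```

Emit:
{"fn": "send_rows", "kwargs": {
  "targets": [
    [0,0,-0.0004,-7,255],
    [0,0,-0.0004,-7,255],
    [0,0,0,0,255]
  ]
}}

```text
clock: 13.2
tcp_pos: [0.592, -0.1459, 0.0627]
orientation: [-0.0, 0.909, 0.416, 0.001]
wrist_force: [0.5, 0.8, -1.7]
finger_gap: 0.0136
```

Emit:
{"fn": "send_rows", "kwargs": {
  "targets": [
    [0,0,-0.0004,-7,255],
    [0,0,-0.0004,-7,255],
    [0,0,0,0,255]
  ]
}}

```text
clock: 13.5
tcp_pos: [0.592, -0.146, 0.0619]
orientation: [-0.0, 0.953, 0.303, 0.001]
wrist_force: [-0.2, 0.7, -1.6]
finger_gap: 0.0134
```

```bash
python3 - <<'E'
from h import *
s=monitor.get_state(); print(s['tcp_pos'],s['wrist_force'],s['ft_torque'],s['joint_pos'][5])
E
```

```text
[ 0.59198993 -0.14596835  0.06193934] [-0.16353966  0.68446217 -1.58411125] [ 0.00582177  0.04905633 -0.02695435] 0.5815611582975823
```

Emit:
{"fn": "send_rows", "kwargs": {
  "targets": [
    [0,0,-0.0004,-7,255],
    [0,0,-0.0004,-7,255],
    [0,0,0,0,255]
  ]
}}

```text
clock: 13.8
tcp_pos: [0.5918, -0.1461, 0.0612]
orientation: [-0.0, 0.983, 0.185, 0.0]
wrist_force: [-0.5, -1.1, -1.7]
finger_gap: 0.0134
```

Emit:
{"fn": "send_rows", "kwargs": {
  "targets": [
    [0,0,-0.0004,-7,255],
    [0,0,-0.0004,-7,255],
    [0,0,0,0,255]
  ]
}}

```text
clock: 14.1
tcp_pos: [0.5917, -0.1461, 0.0604]
orientation: [-0.0, 0.998, 0.064, 0.0]
wrist_force: [0.8, -0.4, -1.4]
finger_gap: 0.0135
```

```bash
python3 - <<'E'
from h import *
s=monitor.get_state(); print(s['tcp_pos'],s['wrist_force'],s['ft_torque'],s['joint_pos'][5])
E
```

```text
[ 0.59170803 -0.14607887  0.06036103] [ 0.80825366 -0.44520157 -1.36020683] [0.0222191  0.00657083 0.02970922] 1.068487224167251
```

Emit:
{"fn": "send_rows", "kwargs": {
  "targets": [
    [0,0,-0.0004,-7,255],
    [0,0,0,0,255]
  ]
}}

```text
clock: 14.3
tcp_pos: [0.5916, -0.1461, 0.06]
orientation: [-0.0, 1.0, 0.003, 0.0]
wrist_force: [-0.0, 0.5, -1.7]
finger_gap: 0.0135
```

Emit:
{"fn": "send_rows", "kwargs": {
  "targets": [
    [0,0,-0.0003,-6,255],
    [0,0,0,0,255]
  ]
}}

```text
clock: 14.5
tcp_pos: [0.5917, -0.1461, 0.0597]
orientation: [-0.0, 0.999, -0.049, 0.0]
wrist_force: [0.6, -0.2, -2.1]
finger_gap: 0.0136
```

```bash
python3 - <<'E'
from h import *
s=monitor.get_state(); print(s['tcp_pos'],s['wrist_force'],s['ft_torque'],s['joint_pos'][5])
E
```

```text
[ 0.59167708 -0.14612161  0.05966111] [ 0.60182339 -0.20798202 -2.14701627] [ 0.0597082  -0.08164644  0.03422625] 1.2949759870197104
```

Emit:
{"fn": "send_rows", "kwargs": {
  "targets": [
    [0,0,-0.0002,-4,255],
    [0,0,0,0,255]
  ]
}}

```text
clock: 14.7
tcp_pos: [0.5918, -0.1461, 0.0595]
orientation: [-0.0, 0.996, -0.084, 0.0]
wrist_force: [0.4, 0.2, -1.5]
finger_gap: 0.0135
```

```bash
cat > s.py <<'E'
from h import *
s=monitor.get_state(); q=s['orientation']; print(s['tcp_pos'].round(4),s['wrist_force'].round(1),s['ft_torque'].round(3),'ang',round(2*np.degrees(np.arctan2(q[2],q[1])),1))
E
python3 s.py
```

```text
[ 0.5918 -0.1461  0.0595] [ 0.4  0.2 -1.5] [ 0.112 -0.127  0.006] ang -9.6
```

Emit:
{"fn": "send_rows", "kwargs": {
  "targets": [
    [0,0,-0.0002,-4,255],
    [0,0,0,0,255]
  ]
}}

```text
clock: 14.9
tcp_pos: [0.592, -0.1459, 0.0596]
orientation: [-0.0, 0.993, -0.118, 0.001]
wrist_force: [0.9, 1.4, 0.1]
finger_gap: 0.0133
```

```bash
python3 s.py
```

```text
[ 0.592  -0.1459  0.0596] [0.9 1.4 0.1] [ 0.287 -0.29   0.578] ang -13.6
```

Torque has risen to 0.58 N m at about 29.5 mm underside, 89° of turn: that is the stop. Letting go and rising.

Emit:
{"fn": "send_rows", "kwargs": {
  "targets": [
    [0,0,0,2,255],
    [0,0,0,0,200],
    [0,0,0,0,100],
    [0,0,0,0,0],
    [0,0,0,0,0],
    [0,0,0,0,0],
    [0,0,0,0,0],
    [0,0,0,0,0]
  ]
}}

```text
clock: 15.7
tcp_pos: [0.5915, -0.1462, 0.0592]
orientation: [0.0, 0.995, -0.104, 0.0]
wrist_force: [0.1, 0.1, -0.4]
finger_gap: 0.0855
```

Emit:
{"fn": "send_rows", "kwargs": {
  "targets": [
    [0,0,0.01,0,0],
    [0,0,0.03,0,0],
    [0,0,0.04,0,0],
    [-0.02,0,0.04,0,0],
    [-0.04,0,0.03,0,0],
    [-0.04,0,0.0,0,0],
    [-0.04,0,0.0,0,0],
    [0,0,0,0,0],
    [0,0,0,0,0]
  ]
}}

```text
clock: 16.6
tcp_pos: [0.4514, -0.1464, 0.2104]
orientation: [0.0, 0.995, -0.105, 0.001]
wrist_force: [0.4, 0.2, 0.6]
finger_gap: 0.0852
```

```bash
python3 - <<'E'
from h import *
from scipy.optimize import least_squares
np.set_printoptions(precision=4,suppress=True)
ims=[]
for c in ['top','side']:
    r=snap(c,c+'4'); P=cloud(r).reshape(-1,3)
    d=np.hypot(P[:,0]-.591,P[:,1]+.147)
    b=P[(d<.034)&(P[:,2]>.08)]; k=P[(d<.035)&(d<.027)&(P[:,2]>.045)&(P[:,2]<.062)]
    b=b[b[:,2]<.1]
    bar=cv2.minAreaRect((b[:,:2]*1000).astype(np.float32)) if len(b)>5 else None
    reel=P[(d>.04)&(d<.08)&(P[:,2]>.02)&(P[:,2]<.033)]
    print(c,'bar top z',np.median(b[:,2]),len(b),bar,'skirt top z',np.median(k[:,2]),'reel',np.median(reel[:,2]))
    for n in ('loupe','solder_spool'):
        print(n,[(np.round(e['xyz'],3),round(e['conf'],2)) for e in eyes.spot_in(n,c)[:1]])
    u,v=px(r,[.591,-.147,.05]).astype(int); ims.append(cv2.resize(r['img'][v-70:v+70,u-70:u+70],(400,400),interpolation=cv2.INTER_CUBIC))
cv2.imwrite('pics/c4.png',np.hstack(ims)[...,::-1])
E
python3 s.py
```

```text
top bar top z nan 0 None skirt top z nan reel 0.026600388425101984
loupe [(array([ 0.42 , -0.147,  0.039]), 0.7)]
solder_spool [(array([ 0.661, -0.308,  0.036]), 0.63)]
side bar top z 0.08532559136943774 245 ((590.2568969726562, -147.035400390625), (49.307010650634766, 15.031049728393555), 78.64450073242188) skirt top z 0.05363418426888966 reel 0.026041599315171027
loupe [(array([ 0.428, -0.141,  0.038]), 0.92)]
solder_spool [(array([ 0.67 , -0.307,  0.032]), 0.86)]
[ 0.4524 -0.1463  0.2091] [-0.5 -0.7 -0. ] [ 0.011 -0.055  0.037] ang -11.9
  return _methods._mean(a, axis=axis, dtype=dtype,
  ret = ret.dtype.type(ret / rcount)
```

View pics/c4.png

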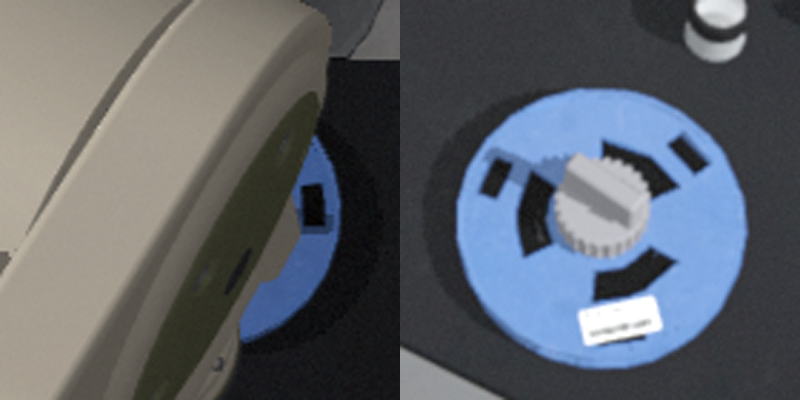

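Bar-top rose from 55.8 to 85.3 mm in the same camera, so the underside is at about 29.5 mm. It sits centred within 1 mm and the loupe and spool have not moved.

```bash
python3 -c "
from workcell import ticket; print(ticket.hand_in())"
```

```text
the job is handed in; nothing more can be done
None
```

The grey knob is screwed home on the hub, the gripper has let go and backed away, and the job is handed in; the hand-in gave no verdict.

- **Setting on:** the pins first landed on a wall top, with the underside at about 42 mm. Turning anticlockwise dropped it about 4 mm to a ridge.
- **The click:** it then climbed the ridge over about 75°. Past the crest the force vanished and it followed down to about 34 mm.
- **Turning home:** I turned it clockwise about 89° until the torque rose to 0.58 N m at the stop. The wrist force never read above about 6 N in any direction at the end of a move.

**Last checks:** the side camera's depth puts the underside at about 29.5 mm (home is 29.4 mm). The bar is centred within about 1 mm of the hub and looks upright. The solder spool is within about 5 mm of where it started. The loupe shows within 2 mm in the side camera and 8 mm in the top one, with a weaker detection there. The arm never went near it.

**A check that failed:** the top camera's view of the knob was blocked by the arm at the end, so the final height comes from the side camera alone.

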